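Drive a seal stone out of a tilted carving sleeve

TASK

Free the jade-green seal stone that is stuck in the tilted brass sleeve of the carving bed: take the red-handled ejector from its wooden stand, push it gently down through the sleeve from the upper mouth until its collar meets the mouth, so that the stone is driven out of the lower end into the bed's catch tray. Then draw the ejector out and put it back in its stand, fully home and upright. Leave the stone lying in the tray, do not touch it with the gripper, and do not disturb the other things on the table.

Things in the scene. Friction and masses are not known exactly. Their poses are not given: they have to be found in the camera images.
- bed: Carving bed fixed to the table, left or right of the middle, within 25 degrees of facing the robot: dark wood base 175 long (x, from -82 to 92) by 90 wide by 12 high, with the tilted sleeve and, at its +x end, a grey-lined catch tray (walls up to 34 high). Origin at table level, z up, x from sleeve to tray. The sleeve's mouth is at x -40, z 137.
- sleeve: Square brass sleeve fixed on the bed, outside 38x38, bore 26x26, 75 long, open at both ends. Origin at the centre of its upper mouth; z axis along the bore, out of the mouth (up and back towards the robot, 30 degrees from vertical); y level, x up and forward.
- sleeve_exit (a point): Centre of the sleeve's lower end, 75 mm down the bore from the mouth. From here a grey-lined chute follows the bore's lower side 62 mm on to the tray floor; the bore line is clear for 55 mm past this end.
- shoe (a point): Middle of the sprung steel shoe (screw head outside) in the sleeve's upper side, 45 to 68 mm down from the mouth. It presses on the stone's side with about 8 N; with the stone gone it stands 2.5 mm into the bore.
- stone: Jade-green seal stone, square bar 24x24x40, about 0.06 kg. Origin at the centre of its red-inked lower end, z along it. Seated in the sleeve at first: lower end 2 mm inside the sleeve's exit, top 33 mm below the mouth. The shoe's friction holds it: about 7 to 14 N moves it; it slips free and slides into the tray after 35 to 50 mm of push.
- stone_center (a point): Centre of the jade-green stone.
- ejector: Steel rod 12 diameter, 88 long, tip chamfered 1.5; then a collar 34 diameter, 6 thick; then a red handle 22 diameter, 66 long; 160 overall, 0.15 kg. Origin at the centre of the tip's end, z towards the handle. Starts upright in its stand. Round: grip it at any yaw. With the collar on the sleeve's mouth the tip is 13 past the sleeve's exit.
- stand: Light wooden block fixed to the table, 70x70, 95 high, with an 18 mm hole right through from the top at its middle, chamfered 2 mm. Origin at the centre of its underside, z up. With the ejector fully home its collar rests on the top and its tip is 7 mm above the table.
- ink_jar: Bystander: round blue jar with white lid, diameter 60, height 38 mm. Origin at the centre of its underside.
- spare_dark: Bystander: small dark brown seal stone standing, 22x22x45 mm. Origin at the centre of its underside.
- spare_pale: Bystander: pale cream seal stone standing, 26x26x50 mm. Origin at the centre of its underside.
- seal_box: Bystander: dark red lidded box, 60x50x42 (shut, solid) mm. Origin at the centre of its underside.
- phone: Bystander: black phone lying flat, 148x72x9 mm. Origin at the centre of its underside.
- knife: Bystander: thin carving knife lying flat, 150 long, 12 thick mm. Origin at the centre of its underside.
- paperweight: Bystander: dark wooden bar lying flat, 180x28x18 mm. Origin at the centre of its underside.
Not all that is in view belongs to the job. Leave any purple look-alike of the bed alone.

How it is judged:
By the outcome, as a careful person would: the job done as asked, in the order asked, and still so for the second after the job is handed in, with the robot touching nothing.
It also fails if it takes over 58 s, if anything falls off the work surface, if the arm or the gripper's body presses on something with over 40 N, if the wrist force passes 120 N, or if a joint passes its speed limit or range.

ROBOT

A 6-joint arm with a two-finger parallel gripper is mounted at the origin on the work surface. World frame = base frame: x ahead of the robot, y to its left, z up, the work surface at z = 0. Lengths are in m, angles in rad, forces in N, time in s.
With the tool pointing down it reaches from about 0.275 to 0.85 m from the base axis. Payload 19 kg.
Tool frame: the origin (TCP) lies at the very end of the fingers, on their centre line; the grasp point (between the pads) lies 19 mm behind it; y points along the fingers, z is the direction in which the jaws open and shut, and the axes are right-handed (so a half turn about y gives the same grasp; the last joint's range is limited). The gripper opens to 85 mm and grips with 20 to 120 N. Pads are 22 mm wide; open, the fingers measure 114 mm over their backs; the gripper's body (76 mm by 85 mm) begins 54 mm behind the grasp point. The pads swing forward as they close: fully open they stand 13 mm farther back than shut.
Start: joints at [0.973, 0.15, 1.437, -0, 1.554, -0.134], TCP at [0.257, 0.514, 0.231] pointing down, gripper open.
Joint ranges: [-2.8, 2.8], [-0.68, 2.1], [0.12, 2.68], [-1.39, 4.53], [0.16, 2.79], [-2.81, 2.81]. Speed limits (rad/s): [1.89, 1.89, 2.22, 3.01, 3.01, 3.01].

INTERFACE

Orientations are given as a rotation vector (axis times angle).
In Python, from workcell import robot gives the robot as it stands.
- The arm moves only by the shell command python3 -m handwheel 'ROWS' [FORCE]. ROWS is JSON, one flat list of numbers, 7 for each row, row after row: the shift along the tool's x, y, z in m, then the turn, a rotation vector about the tool's x, y, z in degrees, then the closure in counts, from 0 (fully open) to 255 (shut). In form: [dx, dy, dz, rx, ry, rz, grip, dx, dy, dz, rx, ry, rz, grip, ...]. A call has exactly 8 rows; each row shifts and turns the pose as measured when the row begins, along the tool's axes as they then stand; what a row does not reach is not made up. A row lasts 1/10 s, in which the tool goes at most 50 mm and 8.59 degrees, less where a joint would pass 70% of its speed; a pose out of reach is approached as far as the arm can. A call is refused whole if a number of a shift passes 0.05 or a number of a turn 8.59, either way. A call with a gripper value outside its range is refused whole. The fingers move at their own pace and stop on an object; FORCE is the grip in N (left out, the last holds). Time passes only in rows, so rows that do not move let the fingers close, or fill a call up. It gives the time, the measured TCP pose, the force and the opening at its end, in the units of the state.
- robot.observe(): the state, without advancing time (a new reading comes with each control period).
- robot.camera(name): name is "scene" or "top"; returns the picture (420x560x3 uint8, red, green, blue); there is no depth.
- robot.camera_params(name): a dict with "fx", "fy", "cx", "cy" (pixels), "dist" ([k1, k2, p1, p2, k3] as OpenCV has them; the pictures are not rectified), "R" (3x3) and "t" (3): a world point X has camera coordinates R X + t. Camera axes: x right, y down, z forward; pixel columns grow to the right and rows downward; lengths in m; the calibration is good to about 2 mm. A picture is of the moment at which its call begins. camera_params takes no time and is no camera call.
- robot.close_job(): hands the job in, once; it reports no verdict.
Trained networks look in the newest picture that a camera, given by its name, has taken for a name from the list of things; names that differ only in an ending like _2 or _b are one class to them, and where a whole thing is asked for, a point or a joint stands for the part that bears it (a point fixed in the world has none). Each returns a list of dicts, best first, with "score" (0 to 1); they miss things now and then, are a little off and sometimes report something else, mostly with a low value. They report only what shows in the picture. A call takes as long as a camera call. They do not tell look-alikes from the thing itself.
- robot.masks_of(camera, label): "mask" (420x560 bool, what is visible of it) and "extent" ([left, top, right, bottom] in pixels, round what is visible of it).
The state is a dict: "time_s": time; "joint_pos": joint angles; "joint_vel": joint speeds; "joint_efforts": joint torques, N m; "position": TCP position; "eef_rot": TCP orientation; "ft_force": force on the tool from outside, world axes, zero at the start; "torque": the same for the moment, N m; "width": finger opening in m.
Only numpy, scipy, OpenCV 4.12 (cv2) and the standard library are available. Lean on these libraries where they do the work, as an engineer would, in place of code of your own. Each camera call takes 0.05 s, during which the arm holds its last target.

## Working session

There is one attempt and no reset: what is moved stays moved. The work goes in short steps, Python scripts to look and compute and a shell command to move; the robot and the scene stay as the last step left them, time stands still between calls to the robot, and variables do not carry over. Pictures are saved under pics/ and viewed, and the job is handed in when it is done.

```bash
ls; mkdir -p pics; python3 - <<'E'
from workcell import robot
import cv2
print(robot.observe())
for n in("scene","top"):
    cv2.imwrite(f"pics/{n}0.png",robot.camera(n)[:,:,::-1]); print(n,robot.camera_params(n))
E
```

```text
pics
{'time_s': 0.0, 'joint_pos': array([ 9.72997347e-01,  1.50922314e-01,  1.43799114e+00, -1.58337442e-05,
        1.55377803e+00, -1.33996905e-01]), 'joint_vel': array([ 0.00074895, -0.00105546,  0.00068635, -0.00069648,  0.00036512,
       -0.00099216]), 'joint_efforts': array([ 1.49437110e-03, -7.13090301e+01, -5.70869672e+01,  2.01816232e-05,
        9.04250192e-03,  1.76215394e-05]), 'position': array([0.25711727, 0.51405358, 0.23073159]), 'eef_rot': array([-1.54106514,  0.36402816, -0.36342936]), 'ft_force': array([-0.07753281, -0.79554874, -0.10698332]), 'torque': array([ 0.00106894, -0.02234135, -0.01029873]), 'width': 0.08512644130929513}
scene {'fx': 387.607348122535, 'fy': 387.607348122535, 'cx': 282.25242528311895, 'cy': 209.3739661824747, 'dist': array([-0.07271841,  0.        ,  0.        ,  0.        ,  0.        ]), 'R': array([[-0.79799352,  0.60246714, -0.01548219],
       [ 0.41351516,  0.52866881, -0.74129245],
       [-0.43841939, -0.59794869, -0.67100358]]), 't': array([ 0.396046  , -0.15262589,  1.47361117])}
top {'fx': 501.15139440843234, 'fy': 501.15139440843234, 'cx': 283.9543135169903, 'cy': 211.803222553669, 'dist': array([-0.14610355,  0.        ,  0.        ,  0.        ,  0.        ]), 'R': array([[-0.02146063, -0.99975845, -0.00474205],
       [-0.99396989,  0.02184606, -0.10745517],
       [ 0.10753281,  0.00240739, -0.99419862]]), 't': array([0.05777331, 0.50279863, 1.79286671])}
```

View pics/scene0.png

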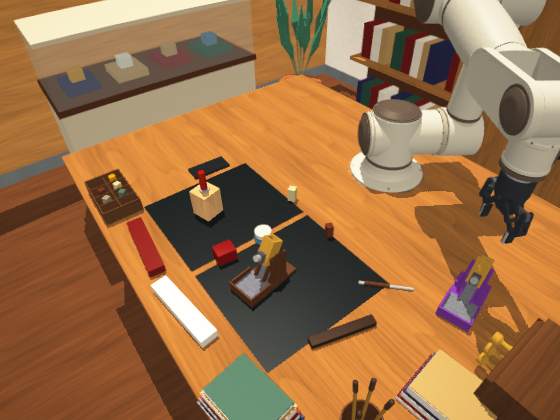

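View pics/top0.png

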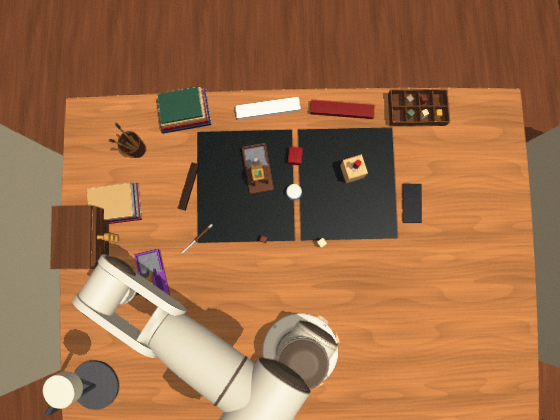

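The top view shows the brown bed with its brass sleeve at about (258,170), and the stand with the red ejector at (354,168). The purple look-alike is at (152,270). In the scene view they are at (262,270), (205,197) and (467,290).

Candidates for the bed are the brown one at top (258,170) and the purple one at (152,270); I choose the brown. For the ejector, there is the red handle at (357,163), the red box at (295,155) and the dark red bar at (342,109); I choose the handle in the wooden block.

```bash
python3 - <<'E'
from workcell import robot
import cv2,numpy as np,pickle
im={n:robot.camera(n) for n in("scene","top")}
res={}
for n in im:
    for l in ("bed","sleeve","stone","ejector","stand"):
        r=robot.masks_of(n,l); res[n,l]=r
        for d in r[:3]:
            ys,xs=np.nonzero(d['mask']); print(n,l,round(d['score'],2),np.round(d['extent'],1),len(xs),xs.mean().round(1) if len(xs) else None,ys.mean().round(1) if len(xs) else None)
pickle.dump((im,res),open("m.pkl","wb"))
def crop(n,x0,y0,w,h,s): return cv2.resize(im[n][y0:y0+h,x0:x0+w],None,fx=s,fy=s,interpolation=cv2.INTER_CUBIC)[:,:,::-1]
a=crop("scene",220,220,80,85,7); b=crop("scene",180,160,60,70,8)
cv2.imwrite("pics/c1.png",a);cv2.imwrite("pics/c2.png",b)
cv2.imwrite("pics/c3.png",crop("top",235,135,50,65,9));cv2.imwrite("pics/c4.png",crop("top",330,140,50,50,9))
E
```

```text
scene bed 0.57 [229.9 235.6 298.6 302.5] 2381 263.3 271.8
scene bed 0.56 [433.9 253.6 492.4 330.5] 2525 467.1 293.9
scene sleeve 0.71 [252.2 229.2 281.5 281.6] 778 266.2 255.9
scene sleeve 0.59 [454.5 259.2 495.7 304.6] 815 475.5 277.6
scene sleeve 0.25 [196.2 167.1 209.7 188.9] 184 202.5 182.0
scene ejector 0.75 [196.1 169.  207.6 189.2] 166 202.6 182.2
scene stand 0.92 [188.4 186.  223.2 221.8] 843 206.3 202.1
top bed 0.87 [242.3 142.3 273.9 195.5] 1117 257.5 168.0
top bed 0.68 [132.6 249.  167.8 290.7] 864 152.1 268.0
top sleeve 0.72 [250.9 159.2 264.  177.5] 183 257.0 167.5
top sleeve 0.68 [288.  185.5 302.4 201. ] 212 292.9 191.8
top stone 0.18 [244.  141.7 271.4 194.7] 1095 257.5 168.4
top stand 0.63 [339.4 156.  366.5 180.5] 451 352.6 168.8
```

View pics/c1.png

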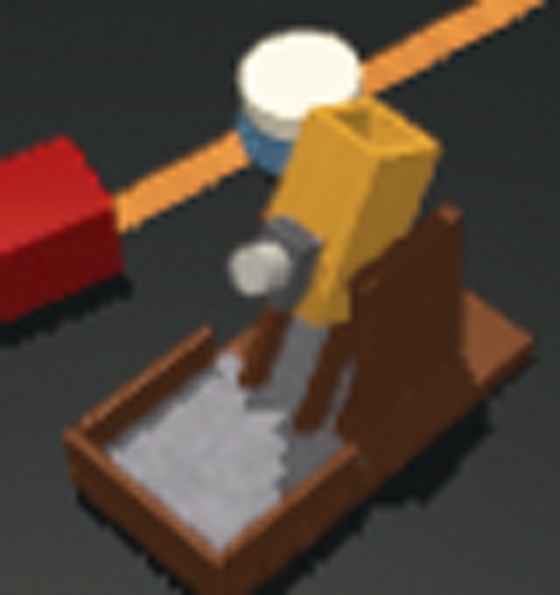

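View pics/c2.png

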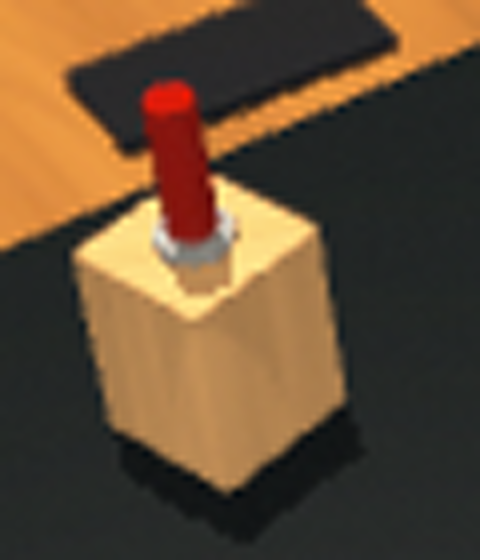

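View pics/c3.png

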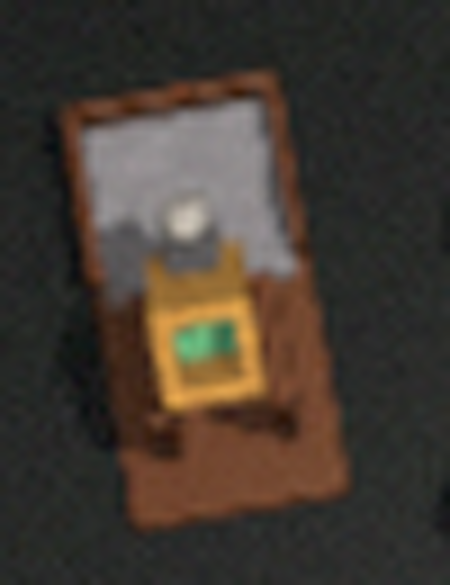

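View pics/c4.png

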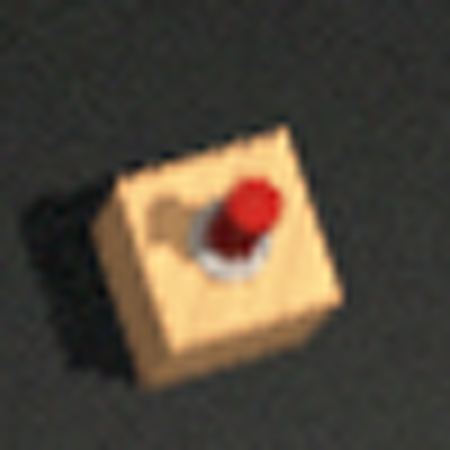

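The crops confirm the choice. Green stone shows in the brass bore at top (257,172) of the brown bed, and the red ejector stands upright in the wooden block. Next I fit the poses from the corners in both views.

```bash
cat > h.py <<'E'
import numpy as np,cv2
from workcell import robot
from scipy.optimize import least_squares
from scipy.spatial.transform import Rotation as Ro
P={n:robot.camera_params(n) for n in("scene","top")}
def proj(n,X):
    p=P[n];K=np.array([[p['fx'],0,p['cx']],[0,p['fy'],p['cy']],[0,0,1]])
    return cv2.projectPoints(np.atleast_2d(X).astype(float),cv2.Rodrigues(p['R'])[0],p['t'],K,p['dist'])[0][:,0]
def px(c,s,o): return (np.array(c,float)+.5)/s-.5+np.array(o)
def fit(obs,x0,freez=True):
    # obs: (cam,local xyz,pixel)
    def pts(q): return lambda l: Ro.from_euler('z',q[3]).apply(l)+q[:3]
    def f(q):
        return np.concatenate([proj(n,pts(q)(np.array(l)))[0]-u for n,l,u in obs])
    r=least_squares(f,x0,loss='soft_l1',f_scale=.5); return r.x,r.fun
def rel(pos,R): # target TCP pose -> tool-frame shift (m) and rotvec (deg)
    o=robot.observe();R0=Ro.from_rotvec(o['eef_rot'])
    return R0.inv().apply(np.array(pos)-o['position']),np.degrees((R0.inv()*R).as_rotvec())
E
python3 - <<'E'
from h import *
zs=np.array([-.5,0,.8660]);xs=np.array([.866,0,.5]);ys=np.array([0,1,0]);m=np.array([-.040,0,.137])
c=lambda a,b:m+.019*(a*xs+b*ys)
S=lambda p:px(p,7,(220,220));T=lambda p:px(p,9,(235,135))
bed=[("scene",c(1,-1),S((313,105))),("scene",c(1,1),S((380,158))),("scene",c(-1,1),S((442,148))),("scene",c(-1,-1),S((370,95))),
("scene",(.092,.045,.034),S((222,562))),("scene",(.092,-.045,.034),S((68,435))),("scene",(-.082,.045,.012),S((533,340))),
("top",c(1,1),T((147,310))),("top",c(1,-1),T((253,293))),("top",c(-1,-1),T((270,395))),("top",c(-1,1),T((170,410))),
("top",(.092,.045,.034),T((62,103))),("top",(.092,-.045,.034),T((277,72))),("top",(-.082,.045,.012),T((133,527))),("top",(-.082,-.045,.012),T((350,493)))]
x,r=fit(bed,[.6,.05,0,.1]);print("bed",x[:3],np.degrees(x[3]));print(r.reshape(-1,2).round(2).tolist())
mb=Ro.from_euler('z',x[3]).apply(m)+x[:3];print("mouth",mb)
x2,r2=fit([o for i,o in enumerate(bed) if i in(0,1,2,3,7,8,9,10)],x);print("bed by mouth only",x2[:3],np.degrees(x2[3]),Ro.from_euler('z',x2[3]).apply(m)+x2[:3])
S=lambda p:px(p,8,(180,160));T=lambda p:px(p,9,(330,140));k=.035
st=[("scene",(k,-k,.095),S((75,255))),("scene",(k,k,.095),S((192,320))),("scene",(-k,k,.095),S((320,230))),("scene",(-k,-k,.095),S((225,178))),
("scene",(k,-k,0),S((112,430))),("scene",(k,k,0),S((228,493))),("scene",(-k,k,0),S((345,403))),
("top",(k,k,.095),T((118,182))),("top",(k,-k,.095),T((287,127))),("top",(-k,-k,.095),T((343,300))),("top",(-k,k,.095),T((172,353))),("top",(-k,k,0),T((150,390)))]
x,r=fit(st,[.6,-.2,0,.3]);print("stand",x[:3],np.degrees(x[3]));print(r.reshape(-1,2).round(2).tolist())
ej=[("scene",(0,0,.167),S((170,97))),("scene",(0,0,.101),S((193,235))),("top",(0,0,.167),T((253,203))),("top",(0,0,.101),T((230,242)))]
x,r=fit(ej,[.6,-.2,0,0]);print("ej",x[:3]);print(r.round(2).tolist())
E
```

```text
bed [6.64408487e-01 1.40323774e-01 1.97791797e-04] 8.873324034333962
[[-0.66, 0.31], [-0.05, -0.02], [0.04, -0.31], [0.26, 0.26], [-0.48, 0.51], [-0.85, -0.54], [0.33, -0.3], [0.4, 0.84], [-0.47, 0.79], [-0.48, -0.27], [-0.19, -0.02], [-0.21, 0.56], [-0.04, -0.26], [0.19, 0.29], [0.15, -0.2]]
mouth [0.62488722 0.13415376 0.13719779]
bed by mouth only [6.64583884e-01 1.39834479e-01 4.11378132e-04] 8.537560402898638 [0.62502713 0.13389617 0.13741138]
stand [ 0.65313955 -0.20926652 -0.00081482] 15.640705307500701
[[-0.22, -0.04], [0.28, 0.2], [-0.14, 0.08], [-3.35, -1.24], [0.09, -0.27], [0.12, 0.38], [0.18, 0.15], [0.16, 0.09], [0.03, 0.67], [-0.1, -0.02], [0.18, -0.3], [-0.52, 0.02]]
ej [ 6.53122234e-01 -2.08212583e-01 -6.40648812e-04]
[-0.0, 0.39, 0.28, -0.37, 0.1, 0.08, 0.03, -0.42]
```

Both fits hold: residuals are about 0.5 px, heights are within 1 mm, and the ejector axis agrees with the stand. Now the target tool poses.

```bash
cat >> h.py <<'E'
yaw=np.radians(8.75)
B=Ro.from_euler('z',yaw)
mouth=np.array([.625,.134,.1372]); zs=B.apply([-.5,0,.8660254])
stand=np.array([.6531,-.2088,0])
def toolR(tilt,sgn): # tilt deg about bed y; jaw along sgn*bed y
    t=np.radians(tilt); y=np.array([np.sin(t),0,-np.cos(t)]); z=np.array([0,sgn,0.]); x=np.cross(y,z)
    return B*Ro.from_matrix(np.array([x,y,z]).T)
def st(o=None):
    o=o or robot.observe(); print('t',round(o['time_s'],2),'p',o['position'].round(4),'w',round(o['width'],4),'f',o['ft_force'].round(1),'j',o['joint_pos'].round(2))
E
python3 - <<'E'
from h import *
o=robot.observe();print(Ro.from_rotvec(o['eef_rot']).as_matrix().round(3))
for s in(1,-1):
    print(s,rel([stand[0],stand[1],.26],toolR(0,s)))
E
```

```text
[[ 0.894 -0.     0.447]
 [-0.447 -0.     0.894]
 [-0.    -1.    -0.   ]]
1 (array([ 0.67749351, -0.02870898, -0.46954164]), array([ 5.95664678e-03, -3.53238812e+01, -3.99298526e-03]))
-1 (array([ 0.67749351, -0.02870898, -0.46954164]), array([5.20728566e-03, 1.44676119e+02, 7.76811318e-03]))
```

```bash
python3 -m handwheel '[0.042,-0.005,-0.029,0,-4.4,0,0, 0.04,-0.005,-0.032,0,-4.4,0,0, 0.038,-0.005,-0.035,0,-4.4,0,0, 0.035,-0.005,-0.038,0,-4.4,0,0, 0.032,-0.005,-0.041,0,-4.4,0,0, 0.028,-0.005,-0.043,0,-4.4,0,0, 0.025,0,-0.045,0,-4.4,0,0, 0.022,0,-0.047,0,-4.4,0,0]' 40; python3 -c "
from h import *
st();print(rel([stand[0],stand[1],.24],toolR(0,1)))"
```

```text
time_s: 1.5
position: [0.4534, 0.1662, 0.2608]
eef_rot: [-1.566, -0.145, 0.142]
ft_force: [1.0, 1.3, 0.4]
width: 0.0853
t 1.5 p [0.4534 0.1662 0.2608] w 0.0853 f [1.  1.3 0.4] j [ 0.19 -0.05  1.59  0.    1.6  -1.56]
(array([ 0.12832462,  0.02100142, -0.40496584]), array([-0.00571495,  1.69911286,  0.09935857]))
```

```bash
python3 -m handwheel '[0.016,0.002,-0.05,0,0.8,0,0, 0.016,0.002,-0.05,0,0.8,0,0, 0.016,0.002,-0.05,0,0,0,0, 0.016,0.003,-0.05,0,0,0,0, 0.016,0.003,-0.05,0,0,0,0, 0.016,0.003,-0.05,0,0,0,0, 0.016,0.003,-0.05,0,0,0,0, 0.014,0.003,-0.05,0,0,0,0]'; python3 -c "
from h import *
st();print(rel([stand[0],stand[1],.119],toolR(0,1)))"
```

```text
time_s: 2.3
position: [0.6307, -0.192, 0.243]
eef_rot: [-1.567, -0.127, 0.117]
ft_force: [1.2, 0.3, -0.4]
width: 0.0854
t 2.3 p [ 0.6307 -0.192   0.243 ] w 0.0854 f [ 1.2  0.3 -0.4] j [-0.41  0.32  1.21  0.    1.61 -2.14]
(array([ 0.01870237,  0.12416219, -0.01998588]), array([0.02509894, 0.16104405, 0.37296423]))
```

```bash
python3 -m handwheel '[0.01,0,-0.01,0,0,0.4,0, 0.009,0,-0.01,0,0,0,0, 0,0.02,0,0,0,0,0, 0,0.02,0,0,0,0,0, 0,0.01,0,0,0,0,0, 0,0,0,0,0,0,0, 0,0,0,0,0,0,0, 0,0,0,0,0,0,0]'; python3 -c "
from h import *
st();print(rel([stand[0],stand[1],.119],toolR(0,1)))
for n in ('scene','top'):
    im=robot.camera(n); x,y=proj(n,[[.65,-.21,.15]])[0].astype(int)
    cv2.imwrite(f'pics/g_{n}.png',cv2.resize(im[y-45:y+45,x-45:x+45],None,fx=6,fy=6,interpolation=cv2.INTER_CUBIC)[:,:,::-1])
"
```

```text
time_s: 3.1
position: [0.6545, -0.2175, 0.1895]
eef_rot: [-1.568, -0.115, 0.119]
ft_force: [0.4, 0.1, 0.2]
width: 0.0854
t 3.1 p [ 0.6545 -0.2175  0.1895] w 0.0854 f [0.4 0.1 0.2] j [-0.43  0.41  1.2  -0.    1.54 -2.15]
(array([4.84179004e-05, 7.05343458e-02, 8.79340029e-03]), array([ 0.01661589, -0.24075782, -0.1484446 ]))
```

View pics/g_scene.png

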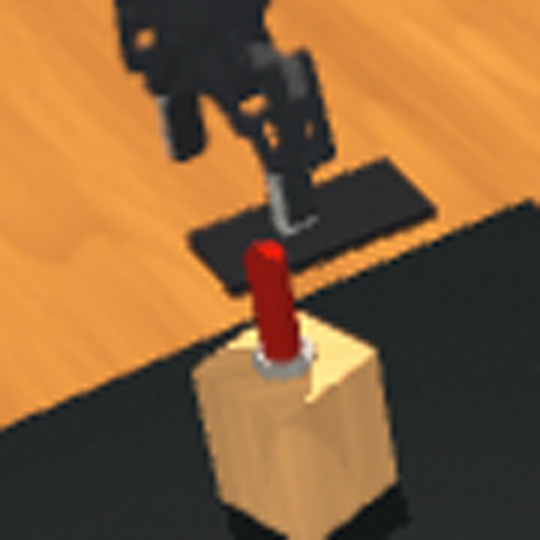

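The fingers hang above and on either side of the red handle, at about crop (180,155) and (290,230), and 9 mm off along the jaw axis. I correct that and go down.

```bash
python3 -m handwheel '[0,0,0.008,0,0,0,0, 0,0.01,0,0,0,0,0, 0,0.015,0,0,0,0,0, 0,0.015,0,0,0,0,0, 0,0.015,0,0,0,0,0, 0,0.01,0,0,0,0,0, 0,0,0,0,0,0,0, 0,0,0,0,0,0,0]'; python3 -c "
from h import *
st();print(rel([stand[0],stand[1],.119],toolR(0,1)))
"
```

```text
time_s: 4.0
position: [0.6525, -0.2083, 0.1178]
eef_rot: [-1.568, -0.114, 0.12]
ft_force: [-0.4, -0.0, 0.3]
width: 0.0852
t 4.0 p [ 0.6525 -0.2083  0.1178] w 0.0852 f [-0.4 -0.   0.3] j [-0.42  0.43  1.3  -0.    1.41 -2.14]
(array([ 0.00054123, -0.00115445, -0.00054213]), array([-0.01468493, -0.21612675, -0.20154382]))
```

```bash
python3 -m handwheel '[0,0,0,0,0,0,255, 0,0,0,0,0,0,255, 0,0,0,0,0,0,255, 0,0,0,0,0,0,255, 0,0,0,0,0,0,255, 0,0,0,0,0,0,255, 0,0,0,0,0,0,255, 0,0,0,0,0,0,255]' 70; python3 -c "
from h import *
st()
for n in ('scene','top'):
    im=robot.camera(n); x,y=proj(n,[[.65,-.21,.15]])[0].astype(int)
    cv2.imwrite(f'pics/h_{n}.png',cv2.resize(im[y-45:y+45,x-45:x+45],None,fx=6,fy=6,interpolation=cv2.INTER_CUBIC)[:,:,::-1])
"
```

```text
time_s: 4.8
position: [0.6532, -0.2088, 0.1199]
eef_rot: [-1.569, -0.116, 0.118]
ft_force: [0.4, -0.1, -0.6]
width: 0.0204
t 4.8 p [ 0.6532 -0.2088  0.1199] w 0.0204 f [ 0.4 -0.1 -0.6] j [-0.42  0.43  1.3  -0.    1.41 -2.14]
```

View pics/h_scene.png

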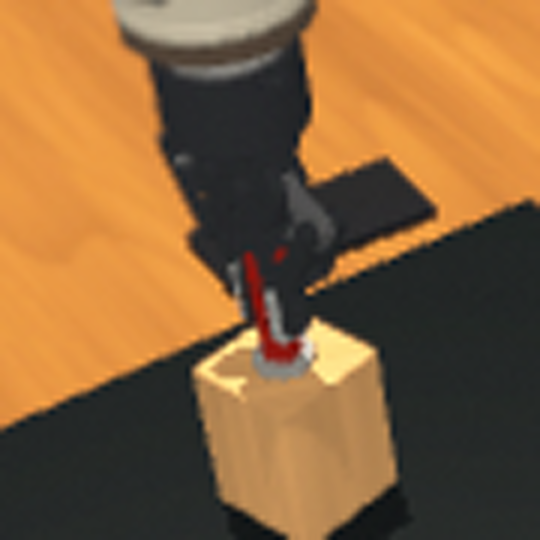

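Gripped: width is 20 mm on the 22 mm handle, and the collar is still on the stand top at crop (280,360). I lift straight up.

```bash
python3 -m handwheel '[0,-0.008,0,0,0,0,255, 0,-0.015,0,0,0,0,255, 0,-0.02,0,0,0,0,255, 0,-0.02,0,0,0,0,255, 0,-0.025,0,0,0,0,255, 0,-0.03,0,0,0,0,255, 0,-0.03,0,0,0,0,255, 0,-0.01,0,0,0,0,255]'; python3 -c "
from h import *
st()
print(rel(mouth+zs*.153,toolR(30,1)), mouth+zs*.153)
"
```

```text
time_s: 5.7
position: [0.6524, -0.208, 0.2907]
eef_rot: [-1.57, -0.117, 0.117]
ft_force: [-0.9, -0.5, -0.8]
width: 0.0206
t 5.7 p [ 0.6524 -0.208   0.2907] w 0.0206 f [-0.9 -0.5 -0.8] j [-0.42  0.38  1.04 -0.    1.73 -2.14]
(array([-0.05288186,  0.0202447 ,  0.34207207]), array([  0.1805306 ,  -0.17908825, -29.98073828])) [0.54939034 0.12236256 0.26970189]
```

```bash
python3 -m handwheel '[-0.006,0,0.035,0,0,-3.7,255, -0.006,0,0.042,0,0,-3.7,255, -0.006,0,0.042,0,0,-3.7,255, -0.006,0,0.042,0,0,-3.7,255, -0.006,0,0.042,0,0,-3.7,255, -0.006,0,0.042,0,0,-3.7,255, -0.006,0,0.042,0,0,-3.7,255, -0.006,0,0.025,0,0,-3.7,255]'; python3 -c "
from h import *
st()
print(rel(mouth+zs*.153,toolR(30,1)), mouth+zs*.153)
"
```

```text
time_s: 6.5
position: [0.5581, 0.1003, 0.2782]
eef_rot: [-1.488, -0.527, -0.309]
ft_force: [0.6, -0.3, -0.4]
width: 0.0204
t 6.5 p [0.5581 0.1003 0.2782] w 0.0204 f [ 0.6 -0.3 -0.4] j [-0.   -0.22  1.79  0.09  1.04 -1.74]
(array([-0.00906067,  0.00451361,  0.02311692]), array([ 0.25347241, -0.48484354,  0.76821038])) [0.54939034 0.12236256 0.26970189]
```

```bash
python3 -m handwheel '[0,0,0.008,0,0,0,255, 0,0,0,0,0,0,255, 0,0,0,0,0,0,255, 0,0,0,0,0,0,255, 0,0,0,0,0,0,255, 0,0,0,0,0,0,255, 0,0,0,0,0,0,255, 0,0,0,0,0,0,255]'; python3 -c "
from h import *
st()
print(rel(mouth+zs*.153,toolR(30,1)), mouth+zs*.153)
"
```

```text
time_s: 7.3
position: [0.5562, 0.1079, 0.2776]
eef_rot: [-1.489, -0.526, -0.308]
ft_force: [0.1, 0.7, -1.3]
width: 0.0203
t 7.3 p [0.5562 0.1079 0.2776] w 0.0203 f [ 0.1  0.7 -1.3] j [ 0.02 -0.22  1.79  0.07  1.04 -1.71]
(array([-0.00802237,  0.00440843,  0.01524802]), array([ 0.26339452, -0.46922454,  0.66997466])) [0.54939034 0.12236256 0.26970189]
```

```bash
python3 -m handwheel '[-0.004,0.002,0.007,0.2,-0.4,0.6,255, -0.004,0.002,0.008,0,0,0,255, 0,0,0,0,0,0,255, 0,0,0,0,0,0,255, 0,0,0,0,0,0,255, 0,0,0,0,0,0,255, 0,0,0,0,0,0,255, 0,0,0,0,0,0,255]'; python3 -c "
from h import *
st()
print(rel(mouth+zs*.153,toolR(30,1)), mouth+zs*.153)
for n in ('scene','top'):
    im=robot.camera(n); x,y=proj(n,mouth)[0].astype(int)
    cv2.imwrite(f'pics/k_{n}.png',cv2.resize(im[y-40:y+40,x-40:x+40],None,fx=7,fy=7,interpolation=cv2.INTER_CUBIC)[:,:,::-1])
"
```

```text
time_s: 8.1
position: [0.5484, 0.1235, 0.2693]
eef_rot: [-1.489, -0.523, -0.291]
ft_force: [-0.5, 0.2, -2.1]
width: 0.0204
t 8.1 p [0.5484 0.1235 0.2693] w 0.0204 f [-0.5  0.2 -2.1] j [ 0.06 -0.22  1.81  0.05  1.03 -1.68]
(array([ 9.04324104e-04,  9.06236153e-05, -1.30208689e-03]), array([ 0.03182643, -0.01485137,  0.00336346])) [0.54939034 0.12236256 0.26970189]
```

View pics/k_scene.png

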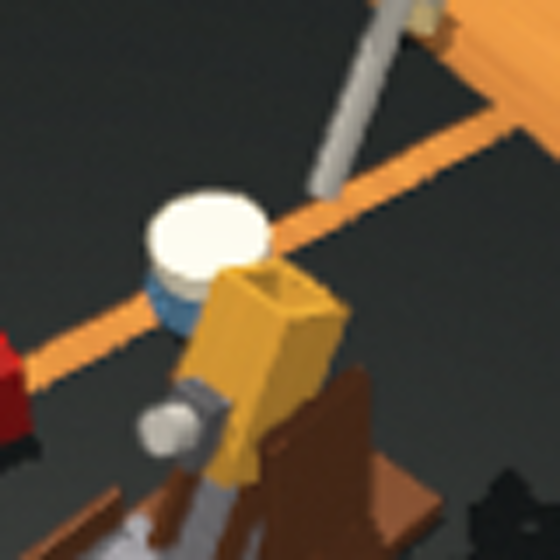

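View pics/k_top.png

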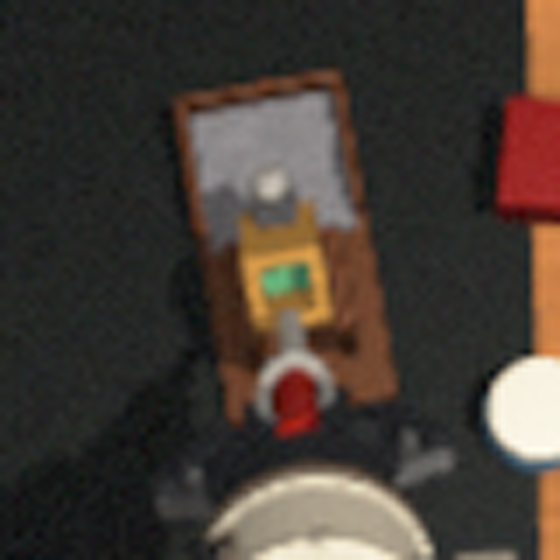

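In the scene view the rod tip at crop (323,190) points along its axis to the mouth at (283,288). In the top view the tip at (291,318) lines up with the bore at (286,287), about 1 mm off. I insert it.

```bash
python3 -m handwheel '[0.001,0.006,-0.001,0,0,0,255, 0,0.01,0,0,0,0,255, 0,0.01,0,0,0,0,255, 0,0.01,0,0,0,0,255, 0,0.01,0,0,0,0,255, 0,0.004,0,0,0,0,255, 0,0,0,0,0,0,255, 0,0,0,0,0,0,255]'; python3 -c "
from h import *
st()
print(rel(mouth+zs*.113,toolR(30,1)))
"
```

```text
time_s: 9.0
position: [0.5763, 0.1265, 0.2208]
eef_rot: [-1.49, -0.521, -0.29]
ft_force: [0.2, -0.2, -1.9]
width: 0.0204
t 9.0 p [0.5763 0.1265 0.2208] w 0.0204 f [ 0.2 -0.2 -1.9] j [ 0.06 -0.13  1.83  0.06  0.92 -1.68]
(array([ 8.12168521e-04, -1.60132282e-02, -2.93234401e-05]), array([ 0.0286432 , -0.0385722 , -0.14912163]))
```

```bash
python3 -m handwheel '[0.0005,0.005,0,0,0,0,255, 0,0.005,0,0,0,0,255, 0,0.005,0,0,0,0,255, 0,0.005,0,0,0,0,255, 0,0.005,0,0,0,0,255, 0,0.005,0,0,0,0,255, 0,0.005,0,0,0,0,255, 0,0,0,0,0,0,255]'; python3 -c "
from h import *
st()
print(rel(mouth+zs*.025,toolR(30,1)))
"
```

```text
time_s: 9.8
position: [0.5958, 0.1295, 0.1908]
eef_rot: [-1.489, -0.524, -0.292]
ft_force: [-0.5, -0.8, -1.3]
width: 0.0206
t 9.8 p [0.5958 0.1295 0.1908] w 0.0206 f [-0.5 -0.8 -1.3] j [ 0.06 -0.07  1.84  0.06  0.85 -1.68]
(array([-1.23931520e-03,  3.62059999e-02,  3.90451111e-05]), array([ 0.04874774, -0.01051265,  0.04477848]))
```

```bash
python3 -c "
from h import *
for n in ('scene','top'):
    im=robot.camera(n); x,y=proj(n,mouth)[0].astype(int)
    cv2.imwrite(f'pics/l_{n}.png',cv2.resize(im[y-40:y+40,x-40:x+40],None,fx=7,fy=7,interpolation=cv2.INTER_CUBIC)[:,:,::-1])
"
```

```text
(no output)
```

View pics/l_scene.png

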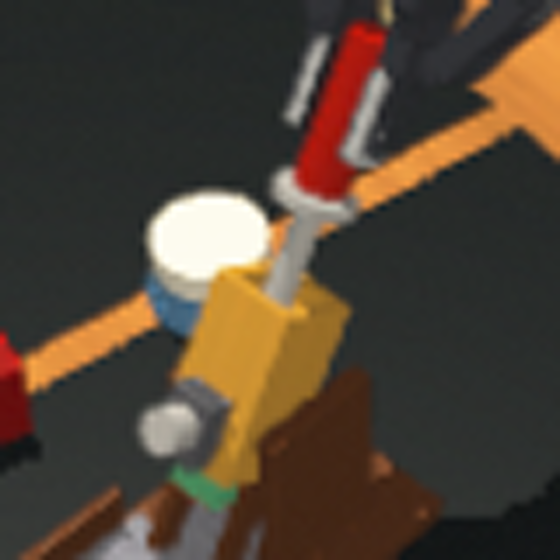

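View pics/l_top.png

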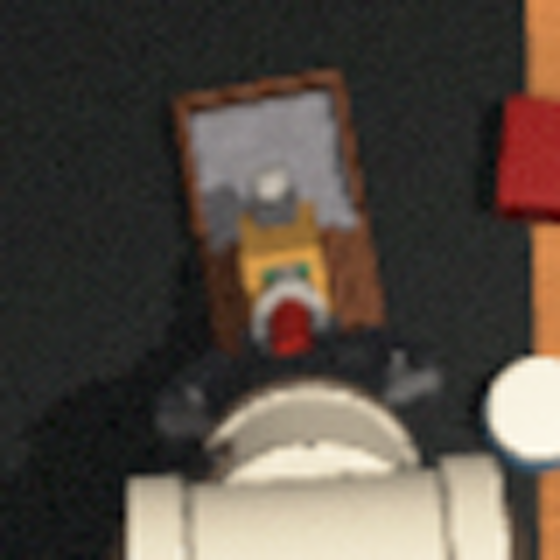

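The green stone shows below the sleeve at crop (205,485), and the rod is central in the mouth. I keep pushing gently.

```bash
python3 -m handwheel '[-0.0005,0.004,0,0,0,0,255, -0.0005,0.004,0,0,0,0,255, 0,0.004,0,0,0,0,255, 0,0.004,0,0,0,0,255, 0,0.004,0,0,0,0,255, 0,0.004,0,0,0,0,255, 0,0.004,0,0,0,0,255, 0,0.002,0,0,0,0,255]'; python3 -c "
from h import *
st()
print(rel(mouth+zs*.025,toolR(30,1)))
"
```

```text
time_s: 10.7
position: [0.6113, 0.1318, 0.1654]
eef_rot: [-1.489, -0.527, -0.295]
ft_force: [-0.4, -0.2, -2.1]
width: 0.0201
t 10.7 p [0.6113 0.1318 0.1654] w 0.0201 f [-0.4 -0.2 -2.1] j [ 0.07 -0.02  1.84  0.06  0.79 -1.69]
(array([-2.12837148e-03,  6.33437295e-03,  6.04276374e-05]), array([ 0.0634539 , -0.00290616,  0.29986773]))
```

```bash
python3 -m handwheel '[-0.001,0.002,0,0,0,0.2,255, -0.001,0.002,0,0,0,0,255, 0,0.001,0,0,0,0,255, 0,0.001,0,0,0,0,255, 0,0.001,0,0,0,0,255, 0,0.001,0,0,0,0,255, 0,0.001,0,0,0,0,255, 0,0.001,0,0,0,0,255]'; python3 -c "
from h import *
st()
print(rel(mouth+zs*.025,toolR(30,1)))
for n in ('scene','top'):
    im=robot.camera(n); x,y=proj(n,mouth)[0].astype(int)
    cv2.imwrite(f'pics/n_{n}.png',cv2.resize(im[y-40:y+40,x-40:x+40],None,fx=7,fy=7,interpolation=cv2.INTER_CUBIC)[:,:,::-1])
"
```

```text
time_s: 11.5
position: [0.613, 0.1321, 0.1586]
eef_rot: [-1.49, -0.525, -0.291]
ft_force: [-20.3, -4.7, 14.4]
width: 0.0203
t 11.5 p [0.613  0.1321 0.1586] w 0.0203 f [-20.3  -4.7  14.4] j [ 0.07 -0.01  1.85  0.06  0.78 -1.69]
(array([-1.82461324e-04, -4.20628013e-04,  4.41643425e-05]), array([0.09205794, 0.07167626, 0.04931671]))
```

View pics/n_scene.png

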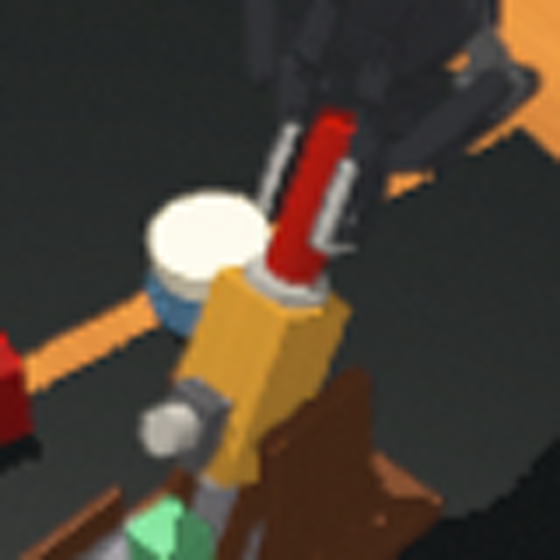

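View pics/n_top.png

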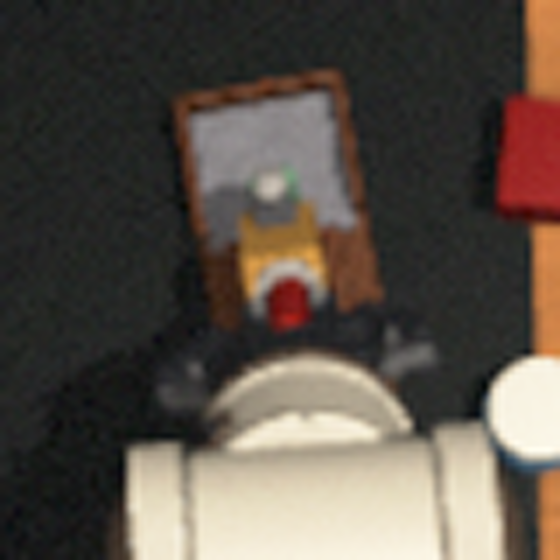

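The collar is on the mouth at crop (290,285), with about 25 N of contact force, and the stone is out below at (170,530). A wider look at where it lies:

```bash
python3 -c "
from h import *
im=robot.camera('scene'); cv2.imwrite('pics/o.png',cv2.resize(im[225:310,215:305],None,fx=6,fy=6,interpolation=cv2.INTER_CUBIC)[:,:,::-1])
for d in robot.masks_of('scene','stone')[:2]: print(d['score'],d['extent'])
st()"
```

```text
0.71 [254.5, 268.2, 263.4, 283.9]
0.47 [253.9, 225.6, 268.8, 245.1]
t 11.7 p [0.613  0.1321 0.1586] w 0.0209 f [-21.1  -5.   16.3] j [ 0.07 -0.01  1.85  0.06  0.78 -1.69]
```

View pics/o.png

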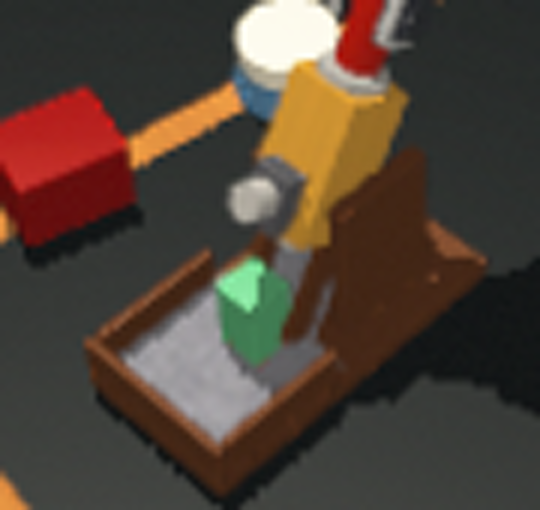

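The stone has dropped to the chute foot and tray at crop (255,310). It is steep, perhaps leaning. I draw the ejector out along the bore.

```bash
python3 -m handwheel '[0,-0.004,0,0,0,0,255, 0,-0.008,0,0,0,0,255, 0,-0.01,0,0,0,0,255, 0,-0.01,0,0,0,0,255, 0,-0.01,0,0,0,0,255, 0,-0.01,0,0,0,0,255, 0,-0.01,0,0,0,0,255, 0,-0.002,0,0,0,0,255]'; python3 -c "
from h import *
st()
print(rel(mouth+zs*.153,toolR(30,1)))
im=robot.camera('scene'); cv2.imwrite('pics/q.png',cv2.resize(im[225:310,215:305],None,fx=6,fy=6,interpolation=cv2.INTER_CUBIC)[:,:,::-1])
"
```

```text
time_s: 12.5
position: [0.5787, 0.127, 0.2202]
eef_rot: [-1.49, -0.527, -0.293]
ft_force: [-0.3, 0.2, -1.8]
width: 0.0205
t 12.5 p [0.5787 0.127  0.2202] w 0.0205 f [-0.3  0.2 -1.8] j [ 0.06 -0.13  1.83  0.06  0.92 -1.68]
(array([-0.00074755, -0.05773162, -0.0001927 ]), array([0.09957926, 0.07516304, 0.18844942]))
```

View pics/q.png

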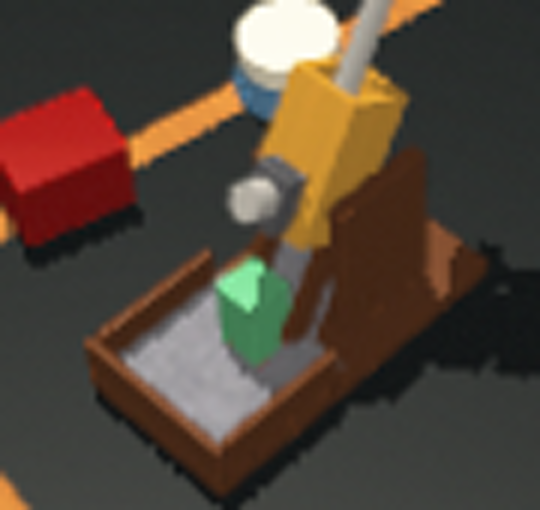

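```bash
python3 -m handwheel '[0,-0.01,0,0,0,0,255, 0,-0.015,0,0,0,0,255, 0,-0.015,0,0,0,0,255, 0,-0.012,0,0,0,0,255, 0,-0.012,0,0,0,0,255, 0,-0.01,0,0,0,0,255, 0,-0.01,0,0,0,0,255, 0,0,0,0,0,0,255]'; python3 -c "
from h import *
st()
print(rel(np.array([.6532,-.2088,.260]),toolR(0,1)))
for n,o,w,h in(('scene',(225,245),60,60),('top',(235,135),60,70)):
    im=robot.camera(n); cv2.imwrite(f'pics/r_{n}.png',cv2.resize(im[o[1]:o[1]+h,o[0]:o[0]+w],None,fx=8,fy=8,interpolation=cv2.INTER_CUBIC)[:,:,::-1])
"
```

```text
time_s: 13.35
position: [0.5338, 0.1202, 0.2964]
eef_rot: [-1.49, -0.525, -0.291]
ft_force: [0.4, -0.0, -1.6]
width: 0.0202
t 13.35 p [0.5338 0.1202 0.2964] w 0.0202 f [ 0.4 -0.  -1.6] j [ 0.05 -0.26  1.78  0.06  1.1  -1.68]
(array([ 0.04021498,  0.06611553, -0.34329971]), array([ 0.1063384 ,  0.04329209, 30.03259638]))
```

View pics/r_scene.png

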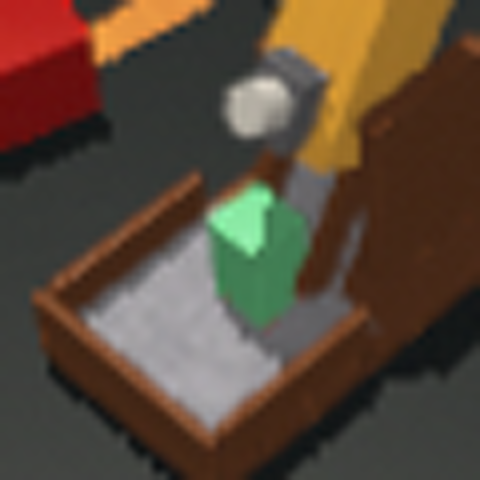

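View pics/r_top.png

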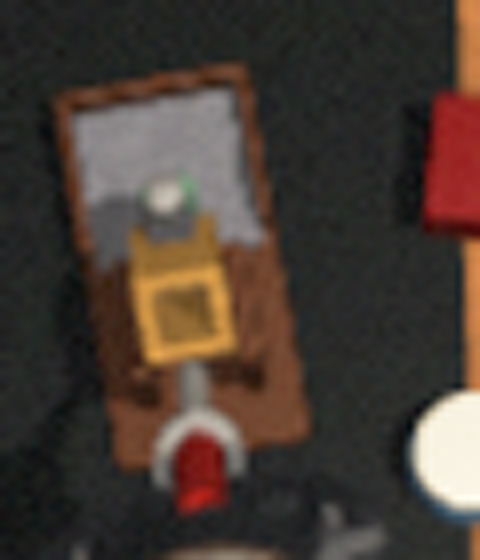

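```bash
python3 - <<'E'
from h import *
S=lambda p:px(p,8,(225,245));T=lambda p:px(p,8,(235,135));k=.012
bedp=np.array([.6644,.1401,0])
obs=[((k,-k,.04),S((208,222))),((-k,-k,.04),S((262,185))),((k,k,.04),S((252,253))),((-k,k,.04),S((307,235))),((k,-k,0),S((218,290))),((k,k,0),S((262,328))),((-k,k,0),S((300,297)))]
L=np.array([o[0] for o in obs]);U=np.array([o[1] for o in obs])
def f(q): return (proj("scene",Ro.from_rotvec(q[3:]).apply(L)+q[:3])-U).ravel()
best=None
for t in(-40,-20,0,20):
    q0=np.r_[B.apply([.04,0,.012])+bedp,(B*Ro.from_euler('y',t,degrees=True)).as_rotvec()]
    r=least_squares(f,q0)
    R=B.inv()*Ro.from_rotvec(r.x[3:])
    print(t,r.cost.round(2),"bed-frame pos",B.inv().apply(r.x[:3]-bedp).round(4),"axis",R.apply([0,0,1]).round(2))
for t in(-30,0):  # fixed tilt hypotheses: rotation about bed y, yaw free
    g=lambda q:(proj("scene",(Ro.from_euler('z',q[3])*Ro.from_euler('y',t,degrees=True)).apply(L)+q[:3])-U).ravel()
    r=least_squares(g,np.r_[B.apply([.04,0,.012])+bedp,yaw]);print("fixed",t,r.cost.round(2),B.inv().apply(r.x[:3]-bedp).round(4),np.degrees(r.x[3]).round(1),r.fun.round(1))
    print(proj("top",Ro.from_euler('z',r.x[3]).apply(L)+r.x[:3]).round(0)[:4].tolist())
E
```

```text
-40 1.81 bed-frame pos [-0.0105 -0.0486 -0.067 ] axis [-0.05 -0.01  1.  ]
-20 1.81 bed-frame pos [-0.0105 -0.0486 -0.067 ] axis [-0.05 -0.01  1.  ]
0 1.81 bed-frame pos [-0.0105 -0.0486 -0.067 ] axis [-0.05 -0.01  1.  ]
20 1.81 bed-frame pos [-0.0105 -0.0486 -0.067 ] axis [-0.05 -0.01  1.  ]
fixed -30 17.74 [-0.0683 -0.1325 -0.204 ] 20.8 [ 2.6 -0.6 -0.5  2.1  2.9 -1.6 -0.4 -1.3 -1.3  1.1 -1.1 -0.7 -2.2  1.1]
[[297.0, 185.0], [299.0, 190.0], [292.0, 187.0], [294.0, 193.0]]
fixed 0 2.1 [-0.0057 -0.0412 -0.0546] 3.0 [ 0.3 -0.   0.1  0.4 -0.2  1.  -0.6 -1.   0.  -0.2 -0.6  0.   1.  -0.3]
[[272.0, 167.0], [273.0, 174.0], [266.0, 168.0], [266.0, 174.0]]
```

The stone stands on end in the tray, its fitted axis within about 3° of vertical. I leave it there; nudging it under the shoe screw would be the riskier course. Now I return the ejector.

```bash
python3 -m handwheel '[0.008,0,-0.038,0,0,3.75,255, 0.008,0,-0.042,0,0,3.75,255, 0.008,0,-0.042,0,0,3.75,255, 0.008,0,-0.042,0,0,3.75,255, 0.008,0,-0.042,0,0,3.75,255, 0.008,0,-0.042,0,0,3.75,255, 0.008,0,-0.04,0,0,3.75,255, 0.005,0,-0.025,0,0,3.75,255]'; python3 -m handwheel '[0,0,0,0,0,0,255, 0,0,0,0,0,0,255, 0,0,0,0,0,0,255, 0,0,0,0,0,0,255, 0,0,0,0,0,0,255, 0,0,0,0,0,0,255, 0,0,0,0,0,0,255, 0,0,0,0,0,0,255]';python3 -c "
from h import *
st()
print(rel(np.array([.6532,-.2088,.240]),Ro.from_rotvec([-1.569,-.116,.118])))
"
```

```text
time_s: 14.25
position: [0.6411, -0.189, 0.307]
eef_rot: [-1.565, -0.106, 0.143]
ft_force: [-0.0, 0.4, -1.5]
width: 0.0206
time_s: 15.05
position: [0.642, -0.1893, 0.3032]
eef_rot: [-1.563, -0.103, 0.146]
ft_force: [-1.0, 1.4, -1.0]
width: 0.021
t 15.05 p [ 0.642  -0.1893  0.3032] w 0.021 f [-1.   1.4 -1. ] j [-0.4   0.36  1.03 -0.01  1.77 -2.13]
(array([ 0.00972634,  0.06278166, -0.02145854]), array([-0.45162134,  0.5338603 , -1.46278603]))
```

```bash
python3 -m handwheel '[0.005,0.015,-0.01,-0.4,0.5,-1.4,255, 0.004,0.015,-0.01,0,0,0,255, 0,0.012,0,0,0,0,255, 0,0.01,0,0,0,0,255, 0,0,0,0,0,0,255, 0,0,0,0,0,0,255, 0,0,0,0,0,0,255, 0,0,0,0,0,0,255]';python3 -c "
from h import *
st()
print(rel(np.array([.6532,-.2088,.208]),Ro.from_rotvec([-1.569,-.116,.118])))
"
```

```text
time_s: 15.85
position: [0.6537, -0.2075, 0.2493]
eef_rot: [-1.568, -0.116, 0.12]
ft_force: [-0.2, 0.4, -1.3]
width: 0.0201
t 15.85 p [ 0.6537 -0.2075  0.2493] w 0.0201 f [-0.2  0.4 -1.3] j [-0.42  0.38  1.11 -0.    1.65 -2.14]
(array([-0.00063277,  0.04127809, -0.00113844]), array([-0.04517772,  0.09756832, -0.0576949 ]))
```

```bash
python3 -m handwheel '[-0.0005,0.01,-0.001,0,0,0,255, 0,0.01,0,0,0,0,255, 0,0.008,0,0,0,0,255, 0,0.003,0,0,0,0,255, 0,0,0,0,0,0,255, 0,0,0,0,0,0,255, 0,0,0,0,0,0,255, 0,0,0,0,0,0,255]';python3 -c "
from h import *
st()
print(rel(np.array([.6532,-.2088,.1199]),Ro.from_rotvec([-1.569,-.116,.118])))
for n in ('scene','top'):
    im=robot.camera(n); x,y=proj(n,[[.653,-.209,.1]])[0].astype(int)
    cv2.imwrite(f'pics/s_{n}.png',cv2.resize(im[y-30:y+30,x-30:x+30],None,fx=8,fy=8,interpolation=cv2.INTER_CUBIC)[:,:,::-1])
"
```

```text
time_s: 16.65
position: [0.6534, -0.2086, 0.2161]
eef_rot: [-1.569, -0.117, 0.12]
ft_force: [-0.6, 0.1, -2.6]
width: 0.0208
t 16.65 p [ 0.6534 -0.2086  0.2161] w 0.0208 f [-0.6  0.1 -2.6] j [-0.42  0.39  1.17 -0.    1.59 -2.14]
(array([-1.95926155e-05,  9.61743384e-02, -9.12798695e-05]), array([-0.02272354,  0.10656131, -0.02259403]))
```

View pics/s_scene.png

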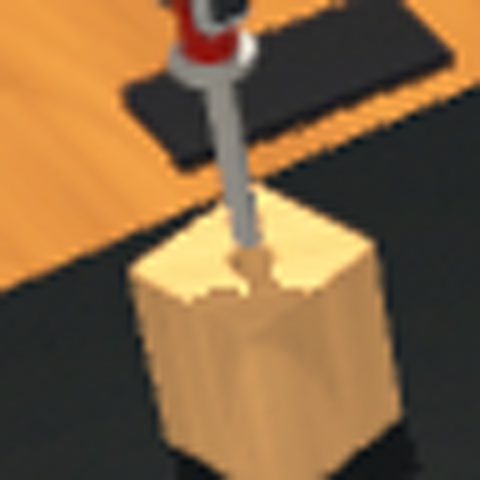

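The tip at crop (245,245) sits just above the hole at (250,258), and the pose matches the recorded one within 0.2 mm. I lower it.

```bash
python3 -m handwheel '[0,0.006,0,0,0,0,255, 0,0.01,0,0,0,0,255, 0,0.012,0,0,0,0,255, 0,0.012,0,0,0,0,255, 0,0.012,0,0,0,0,255, 0,0.01,0,0,0,0,255, 0,0.004,0,0,0,0,255, 0,0,0,0,0,0,255]';python3 -c "
from h import *
st()
print(rel(np.array([.6532,-.2088,.1199]),Ro.from_rotvec([-1.569,-.116,.118])))
"
```

```text
time_s: 17.55
position: [0.6526, -0.2083, 0.1423]
eef_rot: [-1.567, -0.115, 0.121]
ft_force: [0.2, 0.0, -1.3]
width: 0.0206
t 17.55 p [ 0.6526 -0.2083  0.1423] w 0.0206 f [ 0.2  0.  -1.3] j [-0.42  0.42  1.27 -0.    1.45 -2.14]
(array([ 0.00064044,  0.02241874, -0.00057469]), array([-0.10187212,  0.10927514, -0.13964581]))
```

```bash
python3 -m handwheel '[0.0005,0.006,-0.0005,0,0,0,255, 0,0.006,0,0,0,0,255, 0,0.005,0,0,0,0,255, 0,0.002,0,0,0,0,255, 0,0.001,0,0,0,0,255, 0,0.001,0,0,0,0,255, 0,0.001,0,0,0,0,255, 0,0,0,0,0,0,255]';python3 -c "
from h import *
st()
print(rel(np.array([.6532,-.2088,.1199]),Ro.from_rotvec([-1.569,-.116,.118])))
"
```

```text
time_s: 18.35
position: [0.6538, -0.2091, 0.1201]
eef_rot: [-1.569, -0.117, 0.12]
ft_force: [-0.2, 0.2, -1.5]
width: 0.0203
t 18.35 p [ 0.6538 -0.2091  0.1201] w 0.0203 f [-0.2  0.2 -1.5] j [-0.42  0.43  1.3  -0.    1.41 -2.14]
(array([-0.0005369 ,  0.0001574 ,  0.00038612]), array([-0.02190245,  0.10816416, -0.01766814]))
```

```bash
python3 -m handwheel '[0,0.001,0,0,0,0,255, 0,0.001,0,0,0,0,255, 0,0.001,0,0,0,0,255, 0,0.001,0,0,0,0,255, 0,0.001,0,0,0,0,255, 0,0,0,0,0,0,255, 0,0,0,0,0,0,255, 0,0,0,0,0,0,255]';python3 -c "
from h import *
st()
im=robot.camera('scene'); x,y=proj('scene',[[.653,-.209,.12]])[0].astype(int)
cv2.imwrite('pics/u.png',cv2.resize(im[y-30:y+30,x-30:x+30],None,fx=8,fy=8,interpolation=cv2.INTER_CUBIC)[:,:,::-1])
"
```

```text
time_s: 19.15
position: [0.6541, -0.2092, 0.1203]
eef_rot: [-1.571, -0.12, 0.117]
ft_force: [0.2, -0.7, -1.8]
width: 0.0206
t 19.15 p [ 0.6541 -0.2092  0.1203] w 0.0206 f [ 0.2 -0.7 -1.8] j [-0.42  0.43  1.3  -0.    1.4  -2.14]
```

View pics/u.png

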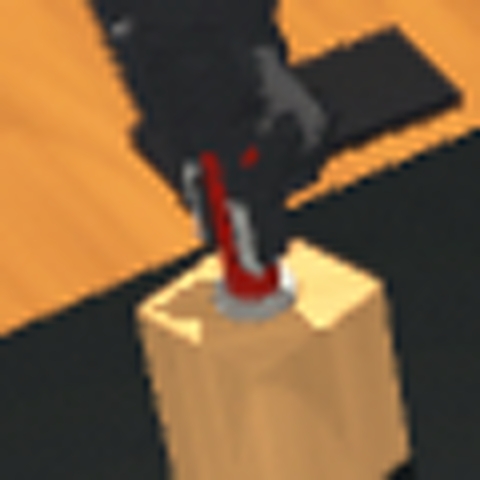

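The collar is down on the block at crop (255,295), and z stays at 0.120 despite further small pushes. I release and rise.

```bash
python3 -m handwheel '[0,0,0,0,0,0,200, 0,0,0,0,0,0,150, 0,0,0,0,0,0,100, 0,0,0,0,0,0,50, 0,0,0,0,0,0,0, 0,0,0,0,0,0,0, 0,0,0,0,0,0,0, 0,0,0,0,0,0,0]'; python3 -c "
from h import *
st()"
python3 -m handwheel '[0,-0.01,0,0,0,0,0, 0,-0.015,0,0,0,0,0, 0,-0.02,0,0,0,0,0, 0,-0.02,0,0,0,0,0, 0,-0.03,0,0,0,0,0, 0,-0.03,0,0,0,0,0, -0.03,-0.03,0,0,0,0,0, -0.04,0,0,0,0,0,0]'
python3 -m handwheel '[-0.05,0,0,0,0,0,0, -0.05,0,0,0,0,0,0, -0.05,0,0,0,0,0,0, -0.04,0,0,0,0,0,0, 0,0,0,0,0,0,0, 0,0,0,0,0,0,0, 0,0,0,0,0,0,0, 0,0,0,0,0,0,0]'
python3 - <<'E'
from h import *
st()
for n in("scene","top"):cv2.imwrite(f"pics/{n}9.png",robot.camera(n)[:,:,::-1])
im=cv2.imread("pics/scene9.png");t=cv2.imread("pics/top9.png")
f=lambda a:cv2.resize(a,None,fx=5,fy=5,interpolation=cv2.INTER_CUBIC)
cv2.imwrite("pics/v1.png",np.hstack([f(im[225:305,225:305]),f(im[160:240,170:240])]))
cv2.imwrite("pics/v2.png",np.hstack([f(t[135:205,230:310]),f(t[135:205,325:395])]))
E
```

```text
time_s: 20.0
position: [0.6543, -0.2093, 0.1204]
eef_rot: [-1.571, -0.121, 0.117]
ft_force: [-0.1, -0.1, -0.0]
width: 0.0855
t 20.0 p [ 0.6543 -0.2093  0.1204] w 0.0855 f [-0.1 -0.1 -0. ] j [-0.42  0.43  1.3  -0.    1.4  -2.14]
time_s: 20.8
position: [0.5853, -0.2186, 0.2887]
eef_rot: [-1.572, -0.125, 0.116]
ft_force: [0.1, -1.1, 0.1]
width: 0.085
time_s: 21.6
position: [0.3906, -0.2472, 0.2989]
eef_rot: [-1.583, -0.133, 0.108]
ft_force: [0.0, -0.4, -0.3]
width: 0.0856
t 21.6 p [ 0.3906 -0.2472  0.2989] w 0.0856 f [ 0.  -0.4 -0.3] j [-0.73 -0.12  1.57  0.    1.66 -2.45]
```

View pics/v1.png

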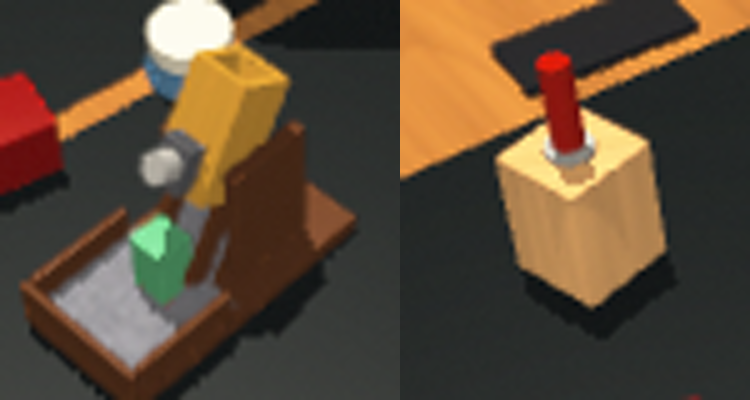

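View pics/v2.png

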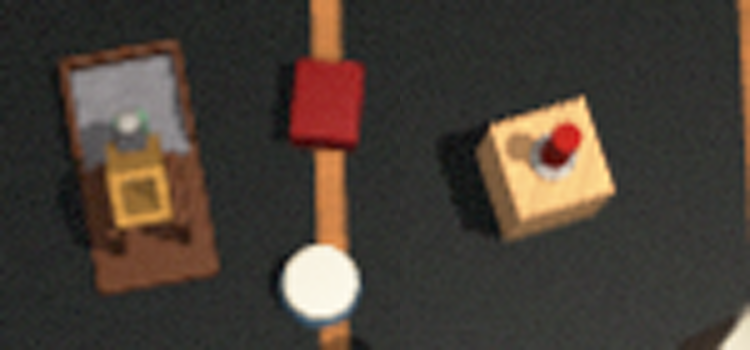

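View pics/scene9.png

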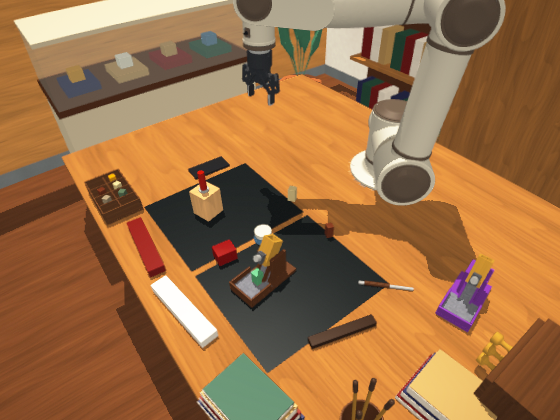

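```bash
python3 - <<'E'
from h import *
bedp=np.array([.6644,.1401,0])
im=cv2.imread("pics/scene9.png");h=cv2.cvtColor(im,cv2.COLOR_BGR2HSV)
g=(cv2.inRange(h,(55,90,50),(90,255,255))>0);g[:235]=0;g[300:]=0;g[:,:235]=0;g[:,290:]=0
print(g.sum(),np.argwhere(g).min(0),np.argwhere(g).max(0))
t=cv2.imread("pics/top9.png");ht=cv2.cvtColor(t,cv2.COLOR_BGR2HSV);gt=cv2.inRange(ht,(50,40,40),(90,255,255))>0
a=np.argwhere(gt[140:190,240:280])+[140,240];print('top green',[(int(c),int(r)) for r,c in a])
k=.012;C=np.array([(x,y,z) for x in(-k,k) for y in(-k,k) for z in(0,.04)])
def sil(x,y,z,psi,tilt):
    R=B*Ro.from_euler('z',psi,degrees=True)*Ro.from_euler('y',tilt,degrees=True)
    lp=Ro.from_euler('z',psi,degrees=True)*Ro.from_euler('y',tilt,degrees=True)
    c=lp.apply(C); c=c-[0,0,c[:,2].min()]+[x,y,z]
    u=proj("scene",B.apply(c)+bedp); s=8
    m=np.zeros((80*s,80*s),np.uint8);q=((u-[225,225]+.5)*s).astype(np.int32)
    cv2.fillConvexPoly(m,cv2.convexHull(q),1);return cv2.resize(m.astype(np.float32),(80,80),interpolation=cv2.INTER_AREA),c
G=g[225:305,225:305].astype(np.float32)
from scipy.optimize import minimize
out=[]
for z in(.012,.014,.018,.024):
  for tilt in(-30,-20,-10,-4,0,10,60,90):
    b=min((minimize(lambda q:np.abs(sil(q[0],q[1],z,q[2],tilt)[0]-G).sum(),[x0,0,p0],method='Nelder-Mead',options=dict(initial_simplex=[[x0,0,p0],[x0+.015,0,p0],[x0,.012,p0],[x0,0,p0+20]],maxiter=120)) for x0 in(.03,.045) for p0 in(-15,10)),key=lambda r:r.fun)
    out.append((round(b.fun,1),z,tilt,b.x.round(3).tolist(),sil(*b.x[:2],z,b.x[2],tilt)[1].mean(0).round(3).tolist()))
for o in sorted(out)[:12]:print(o)
E
```

```text
144 [268 251] [285 262]
top green [(275, 146), (258, 157), (258, 158), (258, 160), (275, 168), (241, 177)]
(np.float64(25.0), 0.014, 60, [0.013, -0.011, 39.056], [0.027, -0.0, 0.034])
(np.float64(25.2), 0.012, 60, [0.012, -0.013, 38.634], [0.026, -0.002, 0.032])
(np.float64(25.2), 0.018, 60, [0.015, -0.009, 39.017], [0.029, 0.002, 0.038])
(np.float64(25.5), 0.024, 60, [0.018, -0.005, 39.834], [0.032, 0.006, 0.044])
(np.float64(27.2), 0.012, 10, [0.026, -0.005, 80.511], [0.027, -0.001, 0.034])
(np.float64(28.5), 0.014, 10, [0.025, -0.002, 36.158], [0.028, 0.0, 0.036])
(np.float64(28.8), 0.018, 10, [0.027, 0.001, 34.992], [0.03, 0.003, 0.04])
(np.float64(29.0), 0.012, 0, [0.026, -0.002, -6.409], [0.026, -0.002, 0.032])
(np.float64(29.0), 0.014, 0, [0.027, -0.0, -12.719], [0.027, -0.0, 0.034])
(np.float64(29.6), 0.024, 10, [0.03, 0.004, 36.545], [0.033, 0.006, 0.046])
(np.float64(30.4), 0.018, 0, [0.029, 0.002, -8.638], [0.029, 0.002, 0.038])
(np.float64(30.5), 0.012, -4, [0.027, -0.002, -25.942], [0.026, -0.002, 0.033])
```

```bash
python3 -c "
from h import *
st(); print(robot.close_job()); st()"
```

```text
t 21.7 p [ 0.3906 -0.2471  0.2985] w 0.0855 f [-0.2 -0.2 -0.2] j [-0.73 -0.12  1.57  0.    1.66 -2.46]
the job is handed in; nothing more can be done
None
the job is handed in; nothing more can be done
```

The stone is out of the sleeve and in the catch tray, but it stands on end at the chute foot instead of lying on its side. I handed the job in that way at 21.7 s, because tipping it over would have meant poking the rod around the shoe screw.

- **Ejector:** I took it from its stand and pushed it down the sleeve until the collar met the mouth, at about 25 N. I then drew it out and put it back. The last pictures show it upright with its collar on the stand, as at the start. The tool's height at release matched the height at pick-up (0.120 m).
- **Stone:** An image fit puts its centre about 27 mm forward of the bed's origin and 34 mm high. The corner fit was within about 3° of upright. A fit to its outline could not settle the tilt and slightly favoured a leaning pose. The gripper never touched the stone.
- **Seating check:** The force reading stayed near −1.5 N as the collar came to rest on the stand, so it did not confirm the contact. I relied on the height and the pictures.
- **Bystanders:** By eye they look unmoved in the last scene picture. The arm was clear of everything at hand-in.

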